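# Take the ground ring off a left-hand arbor

### The arm

A 6-joint arm with a two-finger parallel gripper is mounted at the origin on a cart in front of the work surface, level with it; the furniture and walls round the work are solid. World frame = base frame: x ahead of the robot, y to its left, z up, the work surface at z = 0. Lengths are in mm, angles in rad, forces in N, time in s.
With the tool pointing down it reaches from about 275 to 825 mm from the base axis. Payload 4.9 kg.
Tool frame: the origin (TCP) lies between the finger pads; the fingertips stand 25 mm ahead of it and the grasp point (between the pads) lies 6 mm ahead of it; z points along the fingers, y is the line along which they close (so a half turn about z gives the same grasp; the last joint's range is limited). The gripper opens to 85 mm and grips with 20 to 120 N. Pads are 22 mm wide; open, the fingers measure 114 mm over their backs; the gripper's body (76 mm by 85 mm) begins 54 mm behind the grasp point. The pads swing forward as they close: fully open they stand 13 mm farther back than shut.
Start: joints at [-1.244, 0.326, -0.193, 1.052, 0, 1.437], TCP at [244.58, -492.645, 256.281] pointing down, gripper open.
Joint ranges: [-2.65, 2.65], [-0.97, 1.79], [-1.3, 1.35], [-1.93, 2.1], [-1.47, 1.37], [-3.14, 3.14]. Speed limits (rad/s): [2.57, 2.57, 3.14, 3.14, 3.14, 3.14].

### API

Orientations are given as a unit quaternion [x, y, z, w].
In Python, from cell import arm, eyes gives the robot as it stands.
- The arm moves only by the tool carry_out, never from a script. Its argument "motion" is a list of rows, each a list of 6 numbers: the shift along the tool's x, y, z scaled (see below), then the turn, a rotation vector about the tool's x, y, z scaled (see below). A call has 1 to 10 rows; each row shifts and turns the commanded pose from where the row before left it, along the tool's axes as they then stand; what a row does not reach is not made up. The controller multiplies each number of a shift by 15 cm and each number of a turn by 90 degrees. A row lasts 1/12 s, in which the tool goes at most 41.7 mm and 7.16 degrees, less where a joint would pass 70% of its speed; a pose out of reach is approached as far as the arm can. A call with a number of a shift or a turn outside -1 to 1 is refused whole. A call with a gripper value outside its range is refused whole. "grip" is the opening, from 0 (shut) to 1 (fully open), set as the call begins (left out, the last holds). The fingers move at their own pace and stop on an object; the grip force is fixed at half the most. Time passes only in rows, so rows that do not move let the fingers close. It gives the time, the measured TCP pose, the force, the opening and the grip force at its end, in the units of the state.
- arm.read_state(): the state, without advancing time (a new reading comes with each control period).
- eyes.grab_frame(name): name is "side" or "top" or "wrist"; returns the picture (420x560x3 uint8, blue, green, red); there is no depth.
- eyes.calibration(name): a dict with "fovy" (degrees; the focal length in pixels is half the picture's height over the tangent of half this angle, whatever the lens; pixels are square), "cx", "cy" (the principal point, pixels), "eye" and "orientation" of the camera in the world. Camera axes: x right, y up, looking along -z (the intrinsics and any distortion apply to the point x, -y, -z); pixel columns grow to the right and rows downward; lengths in mm; the calibration is good to about 2 mm. A picture is of the moment at which its call begins: read the wrist's pose just before it. calibration takes no time and is no camera call; for the wrist camera it gives the pose at the moment of the call.
- arm.job_done(): hands the job in; it is judged then, once.
The state is a dict: "time": time; "joints": joint angles; "dq": joint speeds; "joint_efforts": joint torques, N m; "position": TCP position; "ee_rot": TCP orientation; "contact_force": force on the tool from outside, world axes, zero at the start; "wrist_torque": the same for the moment, N m; "grip_width": finger opening in mm; "gripper_force": force on a finger pad.
Only numpy, scipy, OpenCV 4.12 (cv2) and the standard library are available. Lean on these libraries where they do the work, as an engineer would, in place of code of your own. Each camera call takes 0.05 s, during which the arm holds its last target. There are 200 camera calls.

### The job

Take the steel ring off the grinding arbor: its wing knob has a left-hand thread, so loosen it by turning it clockwise, seen from above, until its collar is well clear of the slotted washer, then slide the washer out sideways by its tab and lay it flat on the table clear of the stand, and lift the ring off over the knob and set it flat on the nearer pine block. The stand is not bolted down, it only rests on the table: keep the load on it light, follow the knob up as it climbs its thread instead of bearing down on it, and do not drag, lift or twist the stand out of its place. Never turn the knob the tightening way, set the parts down without dropping them, and leave the micrometer, the hex key and the small bottle where they are.

Things in the scene. Friction and masses are not known exactly. Their poses are not given: they have to be found in the camera images.
- stand: Upright arbor on a round painted foot (120 mm across, 15 mm high), 3.0 kg, standing loose on the table; all it carries adds 0.7 kg. Origin on its axis at the underside, z up; the washer's tab points roughly along its +y. Above the neck a sprung lifter disc 62 mm across, top at 44 mm (springs up 1.8 mm once the knob lets it), a spigot 41 mm across up to 60 mm, then a 14 mm stud into the knob
- stand_rim (a point): Point on the upper edge of the stand's foot, 60 mm from its axis toward the stand's -x, 12 mm above the table
- surface_table: The grey cast-iron table on which everything stands; its top is z = 0
- knob (a joint): Turn of the wing knob, rad, growing clockwise seen from above, which LOOSENS it (left-hand thread). Found tight at 0.1 to 0.5; from 2.25 its collar is clear of the washer; stop at 2.8, where it stays captive. It takes 0.2 to 0.4 N m, stays put, and climbs its coarse multi-start thread by over a centimetre a turn: each millimetre that a stiff hand does not let it climb loads the stand by 20 N
- knob_grip (a point): Point on the axis inside the bright steel wing knob on top of the arbor, 97 mm above the table at joint 0. The wing is 38 mm long along this frame's x, 13 mm thick along its y (grip it there), from 18 mm below this point to 9 mm above it (its top is 112 mm up when fully loosened). Under it a flange 32 mm across, 4 mm thick, and under that a collar 23 mm across, 2.3 mm long
- washer: Blackened steel slotted (C) washer under the knob, 60 mm across, 7 mm thick, 0.15 kg; origin on its axis at its underside, z up. The 16.4 mm slot straddles the stud and opens to its -x; a counterbore in its top, 25.4 mm across and 2.5 mm deep, holds the knob's collar, so it is trapped until the knob is loose. It comes out along its +x, sliding on the ring
- washer_tab (a point): Middle of the upper part of the washer's upright finger tab: 54 mm from the washer's axis along its +x, 22 mm above its underside. The tab is 10 mm thick (along the washer's y, grip it there), 24 mm long (from 42 to 66 mm from the axis, joined to the washer by a neck 7 mm high) and reaches from the underside up to 28 mm. Frame parallel to the washer's
- ring: Plain ground steel ring, 66 mm outside, 43 mm bore, 24 mm high, 0.3 kg, with a shallow groove round it; origin on its axis at its underside, z up. It sits on the lifter disc round the spigot with 1 mm to spare all round
- wood_block: Planed pine block lying loose on the table right of the arbor (the nearer of two such blocks), 75 mm along its x, 145 mm along its y, 36 mm high, 0.28 kg; origin at the centre of its underside
- micrometer: Outside micrometer lying on the table, 47 x 155 x 16 mm, bystander; origin under its centre
- hex_key: Small black hex key lying on the table, 30 x 64 x 4 mm, bystander; origin under its centre
- glue_bottle: Small blue bottle with black cap, 35 mm across, 76 mm high, bystander; origin under its centre
Things that resemble listed ones, but are neither listed nor needed, are in the scene too. There is more than one size of the wood_block; the one meant has the size given above.

How it is judged:
By the outcome, as a careful person would: the job done as asked, in the order asked, and still so for the second after the job is handed in, with the robot touching nothing.
It also fails if it takes over 72 s, if anything falls off the work surface, if the arm or the gripper's body presses on something with over 40 N, if the wrist force passes 120 N, or if a joint passes its speed limit or range.

## Working session

There is one attempt and no reset: what is moved stays moved. The work goes in short steps, Python scripts to look and compute and a tool call to move; the robot and the scene stay as the last step left them, time stands still between calls to the robot, and variables do not carry over. Pictures are saved under pics/ and viewed, at most 10 in all, crops included, and the job is handed in when it is done.

Besides the shell and the picture viewer there is one more tool, called after "Request:" as name([rows], argument=value, ...), one row to a line, values as JSON. carry_out: Moves the arm, as the interface text tells. Its arguments: {"type":"object","properties":{"motion":{"type":"array","items":{"type":"array","items":{"type":"number","minimum":-1,"maximum":1}}},"grip":{"type":"number"}},"required":["motion"]}

```bash
ls; mkdir -p pics
python3 - <<'E'
from cell import arm, eyes
import cv2
for n in ("side","top","wrist"):
    c=eyes.calibration(n); print(n,c)
a=eyes.grab_frame("side");b=eyes.grab_frame("top")
cv2.imwrite("pics/side0.png",cv2.resize(a,(800,600),interpolation=cv2.INTER_CUBIC));cv2.imwrite("pics/top0.png",cv2.resize(b,(800,600),interpolation=cv2.INTER_CUBIC))
print(arm.read_state())
E
```

```text
pics
side {'fovy': 51.82004430438626, 'cx': 278.9268593810924, 'cy': 213.47052240903787, 'eye': array([  246.88567668, -1120.59547625,   716.59190036]), 'orientation': array([ 0.40127409, -0.06364263, -0.11746963,  0.90616202])}
top {'fovy': 54.71111686663946, 'cx': 281.81522834402057, 'cy': 208.95584756422207, 'eye': array([378.78547643,  51.72318079, 982.08875203]), 'orientation': array([-0.05545889,  0.05184364,  0.70738191, -0.70274275])}
wrist {'fovy': 59.79527683580621, 'cx': 282.99213544399095, 'cy': 206.72321950506887, 'eye': array([ 318.61364661, -454.3226669 ,  372.21117729]), 'orientation': array([-0.13797097,  0.08661699, -0.51962413,  0.83872062])}
{'time': 0.1, 'joints': array([-1.24419089e+00,  3.26888504e-01, -1.93456437e-01,  1.05198824e+00,
        3.66806963e-05,  1.43658506e+00]), 'dq': array([ 5.50029252e-04, -3.52849563e-03,  3.61133524e-03,  1.02675256e-03,
       -4.38594637e-05,  1.12574481e-03]), 'joint_efforts': array([ 1.68143553e-03, -4.44237971e+01,  2.63039392e+01,  7.85940152e-03,
       -4.44125624e-05, -1.95956083e-06]), 'position': array([ 244.43804818, -492.18024218,  255.5803118 ]), 'ee_rot': array([ 9.73572935e-01,  2.28375017e-01, -5.55507894e-05, -7.66634354e-04]), 'contact_force': array([-0.02070795, -0.90015599, -0.02213066]), 'wrist_torque': array([ 0.04665923, -0.01235722, -0.00204586]), 'gripper_force': 0.0, 'grip_width': 85.27156580373651}
```

View pics/top0.png

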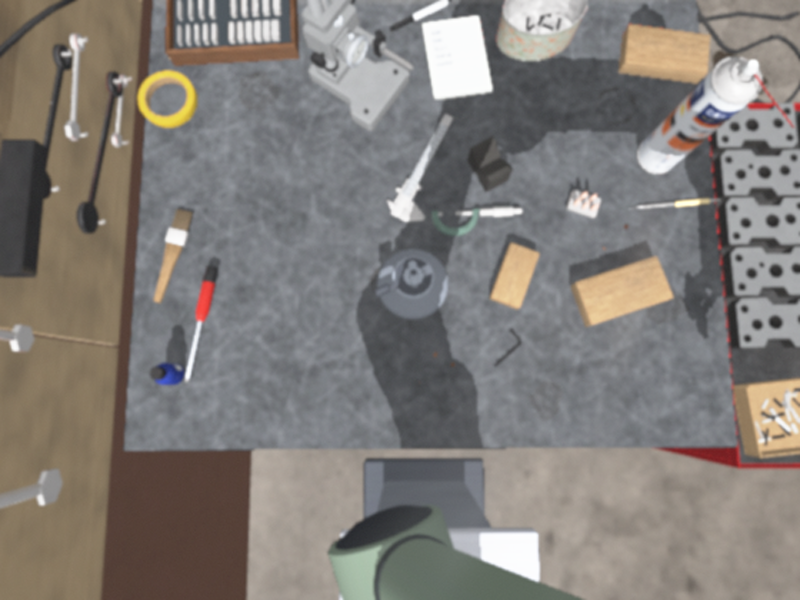

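View pics/side0.png

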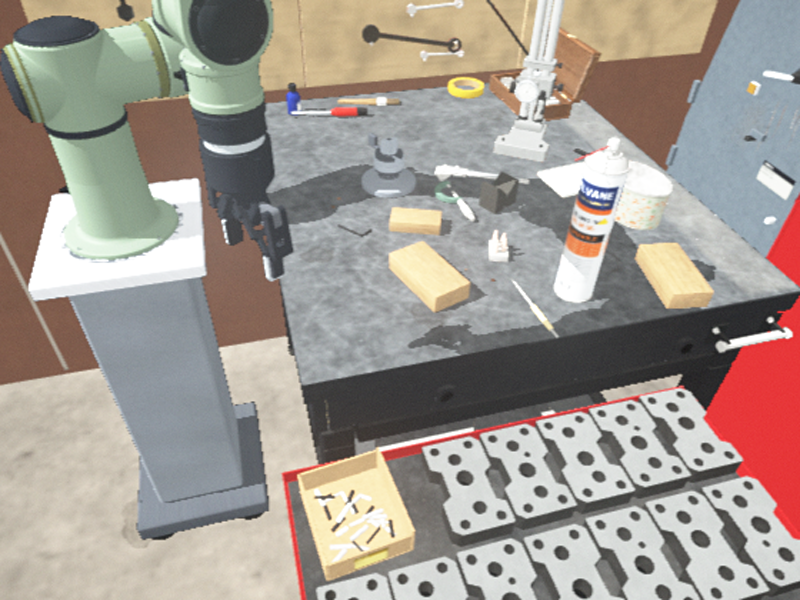

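Top view: the arbor is at (413,284) with its tab to the left. There are three pine blocks: a small one at (515,275), about 50x100 mm; a large one at (623,291), about 150x70 mm; and a large one at (665,53), far away. (623,291) is the nearer of the two of the right size. I'll confirm it in a crop and measure.

```bash
cat > h.py <<'E'
from cell import arm, eyes
import numpy as np, cv2
from scipy.spatial.transform import Rotation as R
def cam(n):
    c=eyes.calibration(n); return c
def ray(c,u,v):
    f=210/np.tan(np.radians(c["fovy"]/2))
    d=np.array([(u-c["cx"])/f,-(v-c["cy"])/f,-1]); return R.from_quat(c["orientation"]).apply(d)
def onz(c,u,v,z):
    d=ray(c,u,v); return c["eye"]+d*(z-c["eye"][2])/d[2]
def proj(c,p):
    f=210/np.tan(np.radians(c["fovy"]/2))
    q=R.from_quat(c["orientation"]).inv().apply(np.asarray(p,float)-c["eye"]); q=np.atleast_2d(q)
    return np.c_[c["cx"]+f*q[:,0]/-q[:,2], c["cy"]+f*q[:,1]/q[:,2]]
def st(): return arm.read_state()
def delta(p,rot):
    "rows*scale needed from present measured pose to target pose: tool-axes shift in units of 0.15m, turn in units 90deg"
    s=st(); r=R.from_quat(s["ee_rot"])
    return r.inv().apply(np.array(p)-s["position"])/150,(r.inv()*rot).as_rotvec()/(np.pi/2)
def down(yaw):
    "tool down; tool y (closing) at world angle yaw"
    y=np.array([np.cos(yaw),np.sin(yaw),0]);z=np.array([0,0,-1.]);x=np.cross(y,z)
    return R.from_matrix(np.c_[x,y,z])
E
python3 - <<'E'
from h import *
s=st();r=R.from_quat(s["ee_rot"]);c=cam("wrist");print(r.as_matrix().round(2))
print("cam off tool",r.inv().apply(c["eye"]-s["position"]),"look",r.inv().apply(R.from_quat(c["orientation"]).apply([0,0,-1])),"up",r.inv().apply(R.from_quat(c["orientation"]).apply([0,1,0])))
c=cam("top");k=1/1.42857
for n,u,v,z in [("knob",416,268,106),("footc",413,284,7),("tab",385,285,80),("tableK",413,284,0)]+[("bl",a,b,36) for a,b in((571,287),(659,257),(674,297),(588,325),(620,30),(710,38),(700,83),(620,70),(511,242),(539,252),(523,308),(491,299))]:
    print(n,onz(c,u*k,v*k,z).round(0))
im=eyes.grab_frame("top")
cv2.imwrite("pics/top_crop.png",np.hstack([cv2.resize(im[165:235,255:325],(400,400),interpolation=3),cv2.resize(im[165:245,395:475],(400,400),interpolation=3)]))
E
```

```text
[[ 0.9   0.44 -0.  ]
 [ 0.44 -0.9   0.  ]
 [ 0.   -0.   -1.  ]]
cam off tool [  83.29545301   -1.06107762 -116.68881807] look [-3.21707803e-01 -9.67665432e-05  9.46838994e-01] up [ 9.46838940e-01 -3.83441676e-04  3.21707746e-01]
knob [560.  35. 106.]
footc [553.  38.   7.]
tab [539.  84.  80.]
tableK [554.  38.   0.]
bl [ 541. -222.   36.]
bl [ 591. -371.   36.]
bl [ 523. -391.   36.]
bl [ 478. -247.   36.]
bl [1002. -332.   36.]
bl [ 985. -490.   36.]
bl [ 900. -465.   36.]
bl [ 926. -327.   36.]
bl [ 618. -126.   36.]
bl [ 601. -172.   36.]
bl [ 506. -142.   36.]
bl [522. -90.  36.]
```

View pics/top_crop.png

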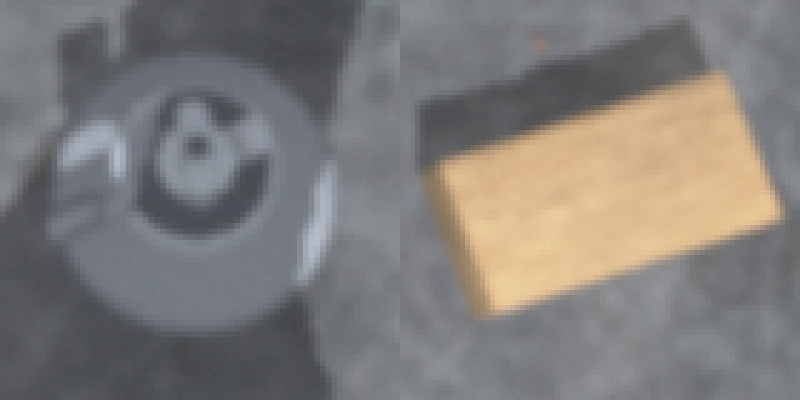

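The block crop fits: planed pine, about 150x70 mm, centred near (533,-308). The arbor crop shows a wing knob running roughly along image-vertical and the tab to the left. Next I'll move the wrist camera over the arbor.

Request:
carry_out([
  [0.19, -0.124, 0.007, 0, 0, 0],
  [0.19, -0.124, 0.007, 0, 0, 0],
  [0.19, -0.124, 0.007, 0, 0, 0],
  [0.19, -0.124, 0.007, 0, 0, 0],
  [0.19, -0.124, 0.007, 0, 0, 0],
  [0.19, -0.124, 0.007, 0, 0, 0],
  [0.19, -0.124, 0.007, 0, 0, 0],
  [0.19, -0.124, 0.007, 0, 0, 0],
  [0.19, -0.124, 0.007, 0, 0, 0],
  [0.19, -0.124, 0.007, 0, 0, 0],
])

```text
time: 0.98
position: [417.5, -197.7, 245.7]
ee_rot: [0.974, 0.228, -0.0, -0.0]
contact_force: [1.2, -0.1, -0.5]
grip_width: 85.2
gripper_force: 0.0
```

Request:
carry_out([
  [0.19, -0.124, 0.007, 0, 0, 0],
  [0.19, -0.124, 0.007, 0, 0, 0],
  [0.19, -0.124, 0.007, 0, 0, 0],
  [0.19, -0.124, 0.007, 0, 0, 0],
  [0.19, -0.124, 0.007, 0, 0, 0],
  [0.19, -0.124, 0.007, 0, 0, 0],
  [0.19, -0.124, 0.007, 0, 0, 0],
  [0.19, -0.124, 0.007, 0, 0, 0],
  [0, 0, 0, 0, 0, -0.07],
  [0, 0, 0, 0, 0, -0.07],
])

```text
time: 1.82
position: [555.6, 37.4, 236.7]
ee_rot: [0.941, 0.338, -0.0, -0.0]
contact_force: [0.2, -0.2, 0.2]
grip_width: 85.5
gripper_force: 0.0
```

Request:
carry_out([
  [0, 0, 0, 0, 0, -0.07],
  [0, 0, 0, 0, 0, -0.07],
  [0, 0, 0, 0, 0, -0.07],
  [0, 0, 0, 0, 0, -0.07],
  [0, 0, 0, 0, 0, -0.07],
  [0, 0, 0, 0, 0, -0.07],
  [0, 0, 0, 0, 0, -0.07],
  [0, 0, 0, 0, 0, -0.07],
  [0, 0, 0, 0, 0, -0.07],
  [0, 0, 0, 0, 0, -0.07],
])

```text
time: 2.65
position: [555.0, 35.4, 237.0]
ee_rot: [0.627, 0.779, -0.0, -0.0]
contact_force: [0.2, 0.3, -0.2]
grip_width: 85.3
gripper_force: 0.0
```

Request:
carry_out([
  [0, 0, 0, 0, 0, -0.07],
  [0, 0, 0, 0, 0, -0.07],
  [0, 0, 0, 0, 0, -0.07],
  [0, 0, 0, 0, 0, -0.07],
  [0, 0, 0, 0, 0, -0.07],
  [0, 0, 0, 0, 0, -0.07],
  [0, 0, 0, 0, 0, -0.07],
  [0, 0, 0, 0, 0, -0.07],
  [0, 0, 0, 0, 0, -0.07],
  [0, 0, 0, 0, 0, -0.07],
])

```text
time: 3.48
position: [555.0, 35.4, 237.0]
ee_rot: [0.128, 0.992, -0.0, -0.0]
contact_force: [0.1, -0.2, 0.6]
grip_width: 85.4
gripper_force: 0.0
```

Request:
carry_out([
  [0, 0, 0, 0, 0, -0.07],
  [0, 0, 0, 0, 0, -0.07],
  [0, 0, 0, 0, 0, 0],
  [0, 0, 0, 0, 0, 0],
])

```text
time: 3.82
position: [555.0, 35.3, 237.1]
ee_rot: [0.022, 1.0, 0.0, -0.0]
contact_force: [0.9, 0.0, 0.2]
grip_width: 85.3
gripper_force: 0.0
```

Run:
```python
from h import *
s=st();print(s["time"],s["position"],s["joints"],R.from_quat(s["ee_rot"]).as_matrix().round(3))
c=cam("wrist");im=eyes.grab_frame("wrist");np.save("w1.npy",im);print(c)
cv2.imwrite("pics/w1.png",cv2.resize(im,(800,600),interpolation=3))
```

```text
3.8167 [555.02218326  35.34839649 237.11434404] [-6.91215159e-02  3.51170851e-01 -2.07098824e-01  1.01308892e+00
 -9.26264588e-06 -2.44609977e-02] [[-0.999  0.045 -0.001]
 [ 0.045  0.999  0.   ]
 [ 0.001  0.    -1.   ]]
{'fovy': 59.79527683580621, 'cx': 282.99213544399095, 'cy': 206.72321950506887, 'eye': array([472.56750498,  40.25681756, 353.86918535]), 'orientation': array([-0.11718376, -0.11202167,  0.68214202,  0.71302271])}
```

View pics/w1.png

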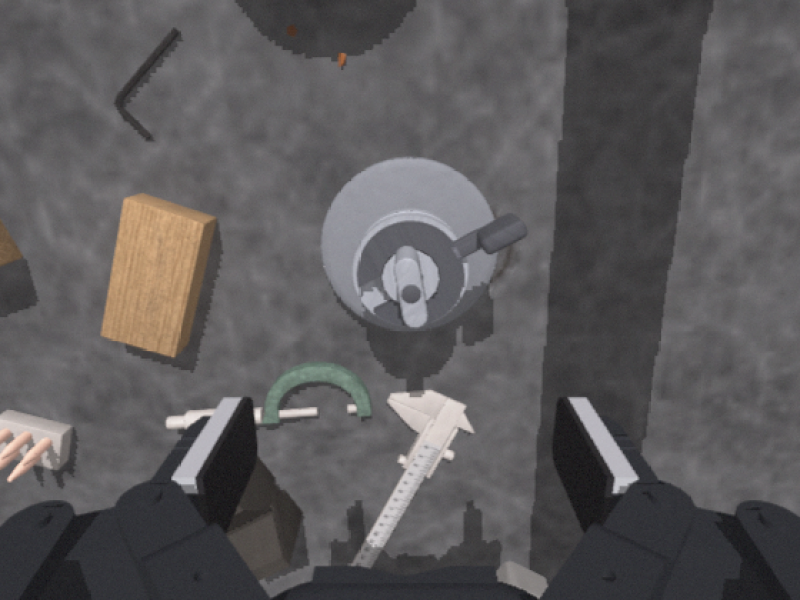

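Wrist view (800 px): wing from (406,252) to (415,322) with the hub dot at (411,293), tab top from (482,240) to (522,225), and the foot circle centred near (410,244).

Run:
```python
from h import *
c=cam("wrist");k=1/1.42857
for n,u,v,z in [("footL",321,244,14),("footR",499,244,14),("footT",410,157,14),("footB",410,331,14),("dot",411,293,106.5),("wing1",407,255,106.5),("wing2",416,322,106.5),("tabA",482,238,97),("tabB",522,224,97),("tabmid",503,231,97),("flangeL",383,275,87),("flangeR",439,275,87),
 ("washR",467,270,76),("washL",357,270,76)]:
    print(n,onz(c,u*k,v*k,z).round(1))
# washer top z guess: lifter 44+24 ring=68 -> washer 68..75, tab top 96
p=[500,0,0]
im=np.load("w1.npy")
cv2.imwrite("pics/w1c.png",cv2.resize(im[100:240,215:395],(800,622))[:600])
```

```text
footL [548.9 -18.6  14. ]
footR [554.1  99.7  14. ]
footT [495.4  42.8  14. ]
footB [614.  38.  14.]
dot [555.   39.9 106.5]
wing1 [535.4  38.8 106.5]
wing2 [570.7  41.9 106.5]
tabA [530.7  76.6  97. ]
tabB [524.5  96.5  97. ]
tabmid [527.6  87.1  97. ]
flangeL [550.8  25.4  87. ]
flangeR [552.1  55.2  87. ]
washR [553.1  71.4  76. ]
washL [550.5  10.6  76. ]
```

View pics/w1c.png

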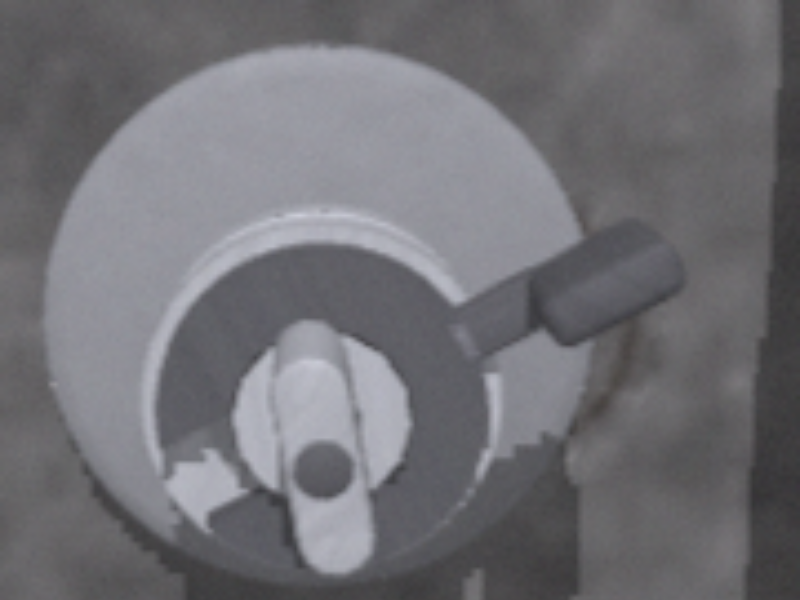

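Request:
carry_out([
  [0, 0.033, 0, 0, 0, -0.039],
  [0, 0, 0, 0, 0, -0.039],
  [0, 0, 0.1, 0, 0, 0],
  [0, 0, 0.15, 0, 0, 0],
  [0, 0, 0.15, 0, 0, 0],
  [0, 0, 0.1, 0, 0, 0],
  [0, 0, 0.08, 0, 0, 0],
  [0, 0, 0, 0, 0, 0],
  [0, 0, 0, 0, 0, 0],
], grip=0.4)

```text
time: 4.62
position: [554.9, 40.3, 150.0]
ee_rot: [-0.04, 0.999, 0.0, -0.001]
contact_force: [0.7, 0.7, -0.2]
grip_width: 34.0
gripper_force: 0.0
```

Run:
```python
from h import *
s=st();print(s["time"],s["position"],s["grip_width"],R.from_quat(s["ee_rot"]).as_matrix().round(3))
c=cam("wrist");im=eyes.grab_frame("wrist");np.save("w2.npy",im);print(c['eye'],c['orientation'])
cv2.imwrite("pics/w2.png",cv2.resize(im[150:420,100:460],(800,600),interpolation=3))
p=s["position"];print("TCP axis pts px", proj(c,[p+[0,0,-6],[p[0],p[1],106.6]]))
```

```text
4.6167 [554.90019974  40.30510499 149.95297466] 34.030778409975504 [[-0.997 -0.079 -0.002]
 [-0.079  0.997  0.   ]
 [ 0.002  0.    -1.   ]]
[472.75963752  34.960089   266.77846551] [-0.10955792 -0.11878695  0.72507152  0.66944605]
TCP axis pts px [[279.8240721  306.14027214]
 [280.44104857 261.93792808]]
```

View pics/w2.png

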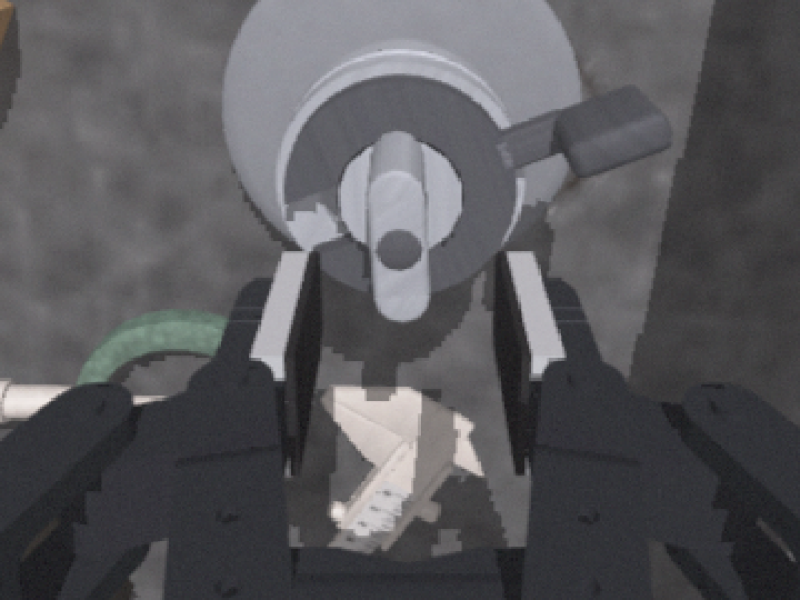

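Run:
```python
from h import *
s=st();c=cam("wrist");p=s["position"];r=R.from_quat(s["ee_rot"])
for z in (19,22,25):
  for x in (11,-11):
    q=proj(c,p+r.apply([[x,-17,z],[x,17,z]])); print(z,x,((q-[100,150])*2.2222).round(0).tolist())
# wing prediction at axis candidates: top-face ends
for ax in ((554.9,40.3),(554.5,38.7)):
  for a in (4,7):
    d=19*np.array([np.cos(np.radians(a)),np.sin(np.radians(a))])
    q=proj(c,[[ax[0]-d[0],ax[1]-d[1],106.6],[ax[0]+d[0],ax[1]+d[1],106.6]]);print(ax,a,((q-[100,150])*2.2222).round(0).tolist())
```

```text
19 11 [[309.0, 256.0], [491.0, 256.0]]
19 -11 [[313.0, 357.0], [487.0, 357.0]]
22 11 [[311.0, 249.0], [490.0, 249.0]]
22 -11 [[315.0, 348.0], [486.0, 348.0]]
25 11 [[313.0, 241.0], [488.0, 241.0]]
25 -11 [[317.0, 339.0], [485.0, 340.0]]
(554.9, 40.3) 4 [[402.0, 163.0], [401.0, 319.0]]
(554.9, 40.3) 7 [[398.0, 163.0], [405.0, 319.0]]
(554.5, 38.7) 4 [[395.0, 161.0], [394.0, 317.0]]
(554.5, 38.7) 7 [[390.0, 161.0], [398.0, 317.0]]
```

The knob dot is at (399,249) in the crop and the pads' midpoint is near u=409. The pads therefore sit about 1.6 mm too far in +y and 1.2 mm in +x. I'll correct that, descend and close.

Request:
carry_out([
  [0.009, -0.0115, 0.04, 0, 0, 0],
  [0, 0, 0.08, 0, 0, 0],
  [0, 0, 0.08, 0, 0, 0],
  [0, 0, 0.06, 0, 0, 0],
  [0, 0, 0.02, 0, 0, 0],
  [0, 0, 0, 0, 0, 0],
  [0, 0, 0, 0, 0, 0],
])

```text
time: 5.25
position: [554.5, 38.4, 108.7]
ee_rot: [-0.04, 0.999, -0.0, 0.0]
contact_force: [0.1, -0.1, 0.2]
grip_width: 34.3
gripper_force: 0.0
```

Request:
carry_out([
  [0, 0, 0, 0, 0, 0],
  [0, 0, 0, 0, 0, 0],
  [0, 0, 0, 0, 0, 0],
  [0, 0, 0, 0, 0, 0],
], grip=0)

```text
time: 5.58
position: [554.8, 38.4, 109.3]
ee_rot: [-0.04, 0.999, -0.0, 0.001]
contact_force: [-0.9, -0.8, 5.1]
grip_width: 11.3
gripper_force: 58.6
```

Request:
carry_out([
  [0, 0, -0.001, 0, 0, 0.03],
  [0, 0, -0.0012, 0, 0, 0.04],
  [0, 0, -0.0012, 0, 0, 0.05],
  [0, 0, -0.0012, 0, 0, 0.05],
  [0, 0, -0.0012, 0, 0, 0.05],
])

```text
time: 6.0
position: [554.8, 38.6, 110.0]
ee_rot: [0.134, 0.991, 0.0, 0.001]
contact_force: [0.3, -0.2, 3.8]
grip_width: 11.6
gripper_force: 59.1
```

Run:
```python
from h import *
s=st();print(s["position"],s["contact_force"],s["wrist_torque"],s["joints"][5],np.degrees(R.from_quat(s["ee_rot"]).as_euler("ZYX")))
```

```text
[554.76124703  38.61262943 109.96078672] [ 0.29687024 -0.20139578  3.77931377] [0.07023294 0.05799406 0.32655026] 0.2047128297939746 [1.64636364e+02 7.36448149e-02 1.79963375e+02]
```

Request:
carry_out([
  [0, 0, -0.0012, 0, 0, 0.05],
  [0, 0, -0.0012, 0, 0, 0.05],
  [0, 0, -0.0012, 0, 0, 0.05],
  [0, 0, -0.0012, 0, 0, 0.05],
  [0, 0, -0.0012, 0, 0, 0.05],
  [0, 0, -0.0012, 0, 0, 0.05],
  [0, 0, -0.0012, 0, 0, 0.05],
  [0, 0, -0.0012, 0, 0, 0.05],
])

```text
time: 6.67
position: [555.1, 39.0, 111.2]
ee_rot: [0.433, 0.901, 0.001, 0.001]
contact_force: [1.0, 2.1, 2.1]
grip_width: 11.8
gripper_force: 58.6
```

Request:
carry_out([
  [0, 0, -0.0012, 0, 0, 0.05],
  [0, 0, -0.0012, 0, 0, 0.05],
  [0, 0, -0.0012, 0, 0, 0.05],
  [0, 0, -0.0012, 0, 0, 0.05],
  [0, 0, -0.0012, 0, 0, 0.05],
  [0, 0, -0.0012, 0, 0, 0.05],
  [0, 0, -0.0012, 0, 0, 0.05],
  [0, 0, -0.0012, 0, 0, 0.05],
])

```text
time: 7.33
position: [555.5, 39.2, 112.5]
ee_rot: [0.691, 0.723, 0.002, 0.0]
contact_force: [2.8, 2.4, -0.9]
grip_width: 11.9
gripper_force: 58.2
```

Request:
carry_out([
  [0.002, 0.002, -0.0011, 0, 0, 0.05],
  [0, 0, -0.0011, 0, 0, 0.05],
  [0, 0, -0.0011, 0, 0, 0.05],
  [0, 0, -0.0011, 0, 0, 0.05],
  [0, 0, -0.0011, 0, 0, 0.05],
  [0, 0, -0.0011, 0, 0, 0.05],
  [0, 0, -0.0011, 0, 0, 0.05],
])

```text
time: 7.92
position: [555.9, 39.2, 113.7]
ee_rot: [0.861, 0.509, 0.001, 0.0]
contact_force: [1.8, 0.7, -0.3]
grip_width: 11.7
gripper_force: 58.1
```

Run:
```python
from h import *
s=st();print(s["position"],s["contact_force"],s["wrist_torque"],s["joints"][5],np.degrees(R.from_quat(s["ee_rot"]).as_euler("ZYX")))
```

```text
[555.87651903  39.16009074 113.68804217] [ 1.79716335  0.6869643  -0.32404651] [ 0.19051183 -0.53751721  0.16871184] 2.0119285222338843 [ 6.11364434e+01 -1.19721756e-01  1.79880404e+02]
```

Request:
carry_out([
  [0, 0, -0.0007, 0, 0, 0.03],
  [0, 0, -0.0007, 0, 0, 0.03],
  [0, 0, 0, 0, 0, 0],
])

```text
time: 8.17
position: [555.9, 39.1, 113.9]
ee_rot: [0.883, 0.469, 0.001, 0.0]
contact_force: [3.8, 0.7, -0.7]
grip_width: 12.1
gripper_force: 57.6
```

Run:
```python
from h import *
s=st();print(s["position"],s["contact_force"],s["wrist_torque"],s["joints"][5],np.degrees(R.from_quat(s["ee_rot"]).as_euler("ZYX")))
```

```text
[555.93799503  39.09778887 113.89040646] [ 3.79678948  0.72984174 -0.7154702 ] [ 0.20764943 -0.75866722  0.12891071] 2.1032541171043393 [ 5.58984868e+01 -1.31325806e-01  1.79887213e+02]
```

Request:
carry_out([
  [0, 0, 0, 0, 0, 0],
  [0, 0, 0, 0, 0, 0],
  [0, 0, 0, 0, 0, 0],
  [0, 0, -0.03, 0, 0, 0],
  [0, 0, -0.08, 0, 0, 0],
  [0, 0, -0.1, 0, 0, 0],
  [0, 0, -0.06, 0, 0, 0],
  [0, 0, 0, 0, 0, -0.07],
  [0, 0, 0, 0, 0, -0.07],
  [0, 0, 0, 0, 0, -0.07],
], grip=0.4)

```text
time: 9.0
position: [554.6, 38.7, 154.6]
ee_rot: [0.793, 0.61, 0.0, 0.0]
contact_force: [0.4, -0.1, -0.2]
grip_width: 33.9
gripper_force: 0.0
```

Request:
carry_out([
  [0, 0, 0, 0, 0, -0.072],
  [0, 0, 0, 0, 0, -0.072],
  [0, 0, 0, 0, 0, -0.072],
  [0, 0, 0, 0, 0, -0.072],
  [0, 0, 0, 0, 0, -0.072],
  [0, 0, 0, 0, 0, -0.072],
  [0, 0, 0, 0, 0, -0.072],
  [0.18, 0, 0, 0, 0, 0],
  [0.18, -0.005, 0, 0, 0, 0],
  [0, 0, 0, 0, 0, 0],
])

```text
time: 9.83
position: [523.7, 87.8, 153.9]
ee_rot: [0.497, 0.868, -0.0, -0.002]
contact_force: [-0.6, 0.7, 0.2]
grip_width: 34.3
gripper_force: 0.0
```

Run:
```python
from h import *
s=st();print(s["time"],s["position"],s["joints"][5],np.degrees(R.from_quat(s["ee_rot"]).as_euler("ZYX")))
c=cam("wrist");im=eyes.grab_frame("wrist");np.save("w3.npy",im)
cv2.imwrite("pics/w3.png",cv2.resize(im[120:420,80:480],(800,600),interpolation=3))
p=s["position"];print("TCP axis crop px", (proj(c,[p+[0,0,-6],[p[0],p[1],97.8]])-[80,120])*2)
d=np.array([np.cos(np.radians(121)),np.sin(np.radians(121)),0])
print("tab pred",(proj(c,[[555,38.8,97.8]+d*42,[555,38.8,97.8]+d*66,[555,38.8,112]])-[80,120])*2)
```

```text
9.8333 [523.69885882  87.81437926 153.87101747] 1.0668487002302514 [ 1.20372449e+02 -1.72404675e-01 -1.79894969e+02]
TCP axis crop px [[402.78523393 377.38237589]
 [404.05624057 265.53704875]]
tab pred [[410.66407277 320.18091677]
 [409.86891225 237.74098482]
 [412.19331151 485.87122068]]
```

View pics/w3.png

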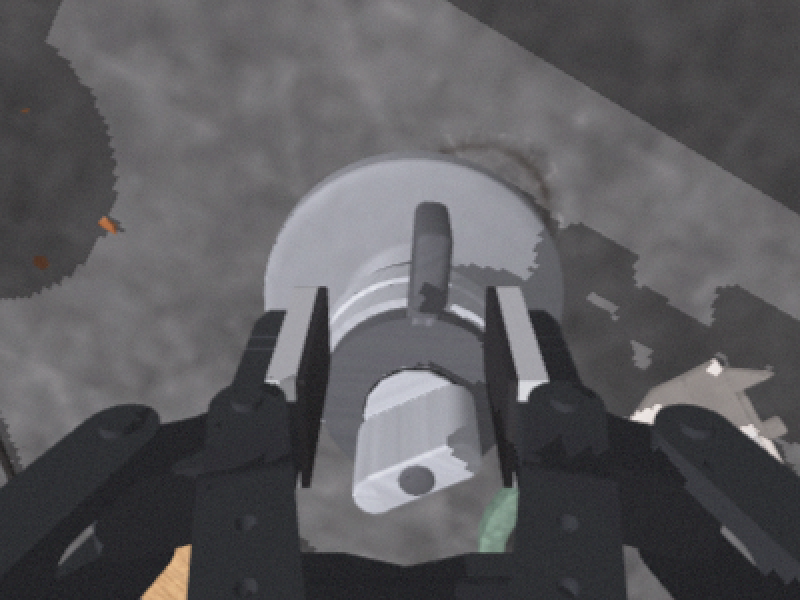

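Crop: tab top at (431,232)-(428,315), pads' midpoint at u=407, and hub dot at (417,480). The tab is about 5.4 mm toward tool +y, with a bearing near 117°. I'll shift, turn 3.6° and descend.

Request:
carry_out([
  [-0.019, 0.036, 0.03, 0, 0, 0.04],
  [0, 0, 0.09, 0, 0, 0],
  [0, 0, 0.1, 0, 0, 0],
  [0, 0, 0.1, 0, 0, 0],
  [0, 0, 0.05, 0, 0, 0],
  [0, 0, 0, 0, 0, 0],
  [0, 0, 0, 0, 0, 0],
])

```text
time: 10.47
position: [532.9, 84.9, 98.5]
ee_rot: [0.526, 0.851, -0.0, -0.0]
contact_force: [1.1, -0.4, 0.0]
grip_width: 34.3
gripper_force: 0.0
```

Request:
carry_out([
  [0, 0, 0, 0, 0, 0],
  [0, 0, 0, 0, 0, 0],
  [0, 0, 0, 0, 0, 0],
  [0, 0, 0, 0, 0, 0],
], grip=0)

```text
time: 10.8
position: [533.6, 85.2, 99.5]
ee_rot: [0.526, 0.851, 0.0, 0.001]
contact_force: [-0.3, -0.3, 3.6]
grip_width: 9.1
gripper_force: 59.5
```

Run:
```python
from h import *
s=st();print(s["position"],s["contact_force"],s["wrist_torque"],s["joints"][5],np.degrees(R.from_quat(s["ee_rot"]).as_euler("ZYX")))
im=eyes.grab_frame("wrist");np.save("w4.npy",im)
cv2.imwrite("pics/w4.png",cv2.resize(im[120:420,80:480],(800,600),interpolation=3))
```

```text
[533.60325596  85.2141164   99.4999855 ] [-0.25470627 -0.25261324  3.60095373] [-0.21005718  0.03859735  0.00054678] 1.1287767026562954 [1.16583827e+02 7.06648586e-02 1.79909266e+02]
```

View pics/w4.png

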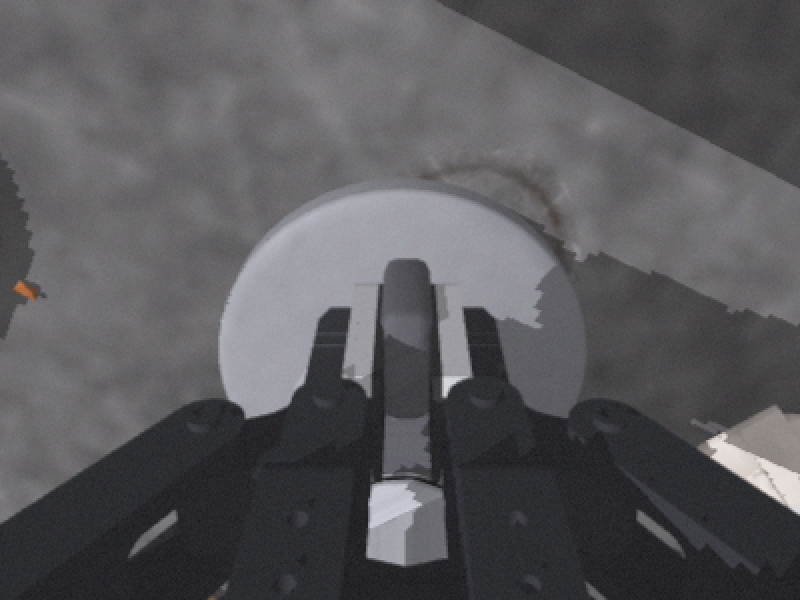

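The tab is held squarely between the pads at (405,330). I'll slide out along tool +x.

Request:
carry_out([
  [0.01, 0, -0.002, 0, 0, 0],
  [0.02, 0, 0, 0, 0, 0],
  [0.03, 0, 0, 0, 0, 0],
  [0.03, 0, 0, 0, 0, 0],
])

```text
time: 11.18
position: [527.4, 97.3, 99.3]
ee_rot: [0.526, 0.851, -0.0, 0.001]
contact_force: [1.3, -3.6, 3.5]
grip_width: 8.6
gripper_force: 59.7
```

Run:
```python
from h import *
s=st();print(s["position"],s["contact_force"],s["wrist_torque"],s["gripper_force"])
```

```text
[527.39839513  97.2909879   99.27180505] [ 1.26589466 -3.5667532   3.50973818] [-0.83321025 -0.4087534   0.02190164] 59.68597004190087
```

Request:
carry_out([
  [0.04, 0, -0.001, 0, 0, 0],
  [0.04, 0, 0, 0, 0, 0],
  [0.04, 0, 0, 0, 0, 0],
  [0.04, 0, 0, 0, 0, 0],
])

```text
time: 11.52
position: [515.7, 119.4, 99.0]
ee_rot: [0.525, 0.851, -0.0, 0.0]
contact_force: [2.0, -2.7, 4.8]
grip_width: 9.0
gripper_force: 59.7
```

Request:
carry_out([
  [0.05, 0, 0, 0, 0, 0],
  [0.05, 0, 0, 0, 0, 0],
  [0.05, 0, 0, 0, 0, 0],
  [0.1, 0, -0.01, 0, 0, 0],
  [0.1, 0, 0, 0, 0, 0],
  [0.15, 0, 0, 0, 0, 0],
  [0.15, 0, 0, 0, 0, 0],
  [0.1, 0, 0, 0, 0, 0],
  [0, 0, 0, 0, 0, 0],
  [0, 0, 0, 0, 0, 0],
])

```text
time: 12.35
position: [463.5, 220.6, 99.5]
ee_rot: [0.525, 0.851, -0.001, -0.002]
contact_force: [-0.3, -0.2, -1.3]
grip_width: 8.3
gripper_force: 59.0
```

Run:
```python
from h import *
s=st();print(s["time"],s["position"],s["contact_force"],s["wrist_torque"],s["gripper_force"])
im=eyes.grab_frame("top");np.save("t5.npy",im)
w=eyes.grab_frame("side")
cv2.imwrite("pics/t5.png",np.hstack([cv2.resize(im[110:310,220:420],(400,400),interpolation=3),cv2.resize(w[60:160,230:330],(400,400),interpolation=3)]))
```

```text
12.35 [463.47193896 220.56402705  99.48106511] [-0.34704551 -0.18086397 -1.26957934] [ 0.0286846  -0.00514868  0.03265816] 58.968796647386625
```

View pics/t5.png

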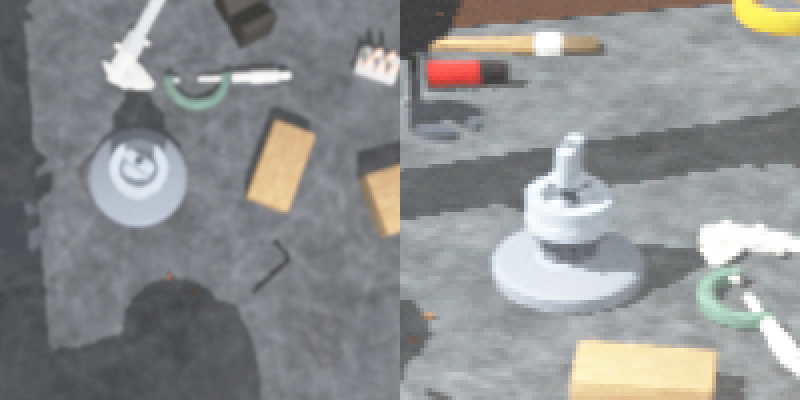

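The washer is out and the ring and stand are in place. Lowering the washer here.

Request:
carry_out([
  [0, 0, 0.08, 0, 0, 0],
  [0, 0, 0.12, 0, 0, 0],
  [0, 0, 0.12, 0, 0, 0],
  [0, 0, 0.08, 0, 0, 0],
  [0, 0, 0.03, 0, 0, 0],
  [0, 0, 0.01, 0, 0, 0],
  [0, 0, 0.005, 0, 0, 0],
  [0, 0, 0, 0, 0, 0],
])

```text
time: 13.12
position: [466.2, 219.4, 34.2]
ee_rot: [0.526, 0.851, 0.0, 0.0]
contact_force: [-0.1, -1.0, -1.6]
grip_width: 8.9
gripper_force: 58.9
```

Request:
carry_out([
  [0, 0, 0.007, 0, 0, 0],
  [0, 0, 0.007, 0, 0, 0],
  [0, 0, 0.007, 0, 0, 0],
  [0, 0, 0, 0, 0, 0],
])

```text
time: 13.45
position: [465.8, 219.5, 30.7]
ee_rot: [0.526, 0.851, 0.0, 0.0]
contact_force: [-1.6, 0.4, -1.3]
grip_width: 8.9
gripper_force: 58.9
```

Request:
carry_out([
  [0, 0, 0.004, 0, 0, 0],
  [0, 0, 0.004, 0, 0, 0],
  [0, 0, 0, 0, 0, 0],
])

```text
time: 13.7
position: [465.7, 219.6, 29.8]
ee_rot: [0.526, 0.851, 0.0, 0.0]
contact_force: [-1.4, -0.6, 3.3]
grip_width: 8.6
gripper_force: 59.7
```

Request:
carry_out([
  [0, 0, 0.003, 0, 0, 0],
  [0, 0, 0.003, 0, 0, 0],
  [0, 0, 0, 0, 0, 0],
])

```text
time: 13.95
position: [465.8, 219.6, 29.8]
ee_rot: [0.526, 0.851, 0.0, 0.0]
contact_force: [-4.3, -0.8, 14.1]
grip_width: 8.7
gripper_force: 61.2
```

Request:
carry_out([
  [0, 0, -0.004, 0, 0, 0],
  [0, 0, 0, 0, 0, 0],
])

```text
time: 14.12
position: [465.8, 219.6, 29.8]
ee_rot: [0.526, 0.851, 0.0, 0.0]
contact_force: [-3.2, -0.4, 8.4]
grip_width: 8.8
gripper_force: 60.2
```

Request:
carry_out([
  [0, 0, 0, 0, 0, 0],
  [0, 0, 0, 0, 0, 0],
  [0, 0, 0, 0, 0, 0],
  [0, 0, -0.05, 0, 0, 0],
  [0, 0, -0.15, 0, 0, 0],
  [0, 0, -0.25, 0, 0, 0],
  [0, 0, -0.25, 0, 0, 0],
  [0, 0, -0.2, 0, 0, 0],
  [0, 0, -0.1, 0, 0, 0],
], grip=0.4)

```text
time: 14.87
position: [467.5, 220.1, 183.6]
ee_rot: [0.526, 0.851, 0.002, 0.002]
contact_force: [0.6, 1.2, -1.5]
grip_width: 34.2
gripper_force: 0.0
```

Request:
carry_out([
  [-0.15, 0, 0, 0, 0, 0],
  [-0.25, 0, 0, 0, 0, 0],
  [-0.25, 0, 0, 0, 0, 0],
  [-0.25, 0, 0, 0, 0, 0],
  [-0.25, 0, 0, 0, 0, 0],
  [-0.15, 0, 0, 0, 0, 0],
  [-0.045, -0.008, 0, 0, 0, 0],
  [0, 0, 0, 0, 0, 0],
  [0, 0, 0, 0, 0, 0],
  [0, 0, 0, 0, 0, 0],
], grip=1)

```text
time: 15.7
position: [554.0, 39.7, 179.0]
ee_rot: [0.525, 0.851, -0.0, -0.001]
contact_force: [1.0, 0.9, 0.3]
grip_width: 85.4
gripper_force: 0.0
```

Run:
```python
from h import *
s=st();print(s["time"],s["position"],s["grip_width"],s["joints"],np.degrees(R.from_quat(s["ee_rot"]).as_euler("ZYX")))
c=cam("wrist");im=eyes.grab_frame("wrist");np.save("w6.npy",im)
cv2.imwrite("pics/w6.png",cv2.resize(im,(800,600),interpolation=3))
p=s["position"];r=R.from_quat(s["ee_rot"]);print("axis px",(proj(c,[[p[0],p[1],z] for z in (112,69.8,15)])*1.42857).round(1))
for z in (10,12,15):print((proj(c,p+r.apply([[11,-42.5,z],[11,42.5,z],[-11,-42.5,z],[-11,42.5,z]]))*1.42857).round(0).tolist())
```

```text
15.7 [554.02669171  39.70433092 179.03589573] 85.40987819558693 [-6.15928538e-02  3.99684306e-01 -2.93275880e-01  8.78751916e-01
  4.72200746e-04  1.04386528e+00] [ 1.16661889e+02 -4.97714784e-02 -1.79968253e+02]
axis px [[403.  348.3]
 [403.3 310.3]
 [403.6 276.4]]
[[248.0, 398.0], [557.0, 398.0], [255.0, 465.0], [550.0, 466.0]]
[[250.0, 394.0], [555.0, 395.0], [257.0, 461.0], [548.0, 461.0]]
[[253.0, 389.0], [552.0, 389.0], [259.0, 455.0], [545.0, 455.0]]
```

View pics/w6.png

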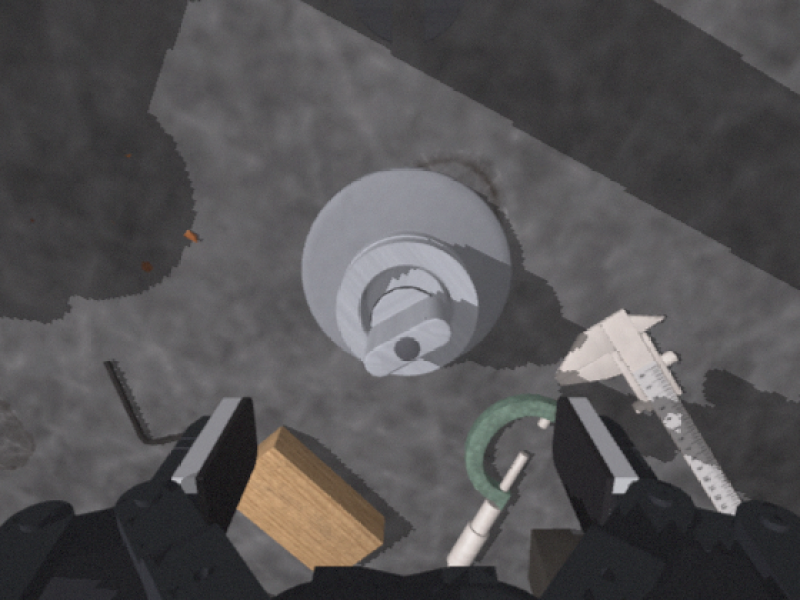

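Wrist view: hub dot at (407,348), ring edges at u=336 and 480 (centre 408), pads' midpoint at about 404.5. The pads need about 0.9 mm of tool +y. I'll correct, descend and grip.

Request:
carry_out([
  [0, 0.006, 0.05, 0, 0, 0],
  [0, 0, 0.15, 0, 0, 0],
  [0, 0, 0.2, 0, 0, 0],
  [0, 0, 0.15, 0, 0, 0],
  [0, 0, 0.1, 0, 0, 0],
  [0, 0, 0.06, 0, 0, 0],
  [0, 0, 0, 0, 0, 0],
  [0, 0, 0, 0, 0, 0],
])

```text
time: 16.42
position: [555.5, 39.5, 72.4]
ee_rot: [0.525, 0.851, -0.0, -0.0]
contact_force: [-0.7, 0.3, -0.5]
grip_width: 85.4
gripper_force: 0.0
```

Run:
```python
from h import *
s=st();print(s["time"],s["position"],s["contact_force"],s["grip_width"])
c=cam("side");im=eyes.grab_frame("side")
cv2.imwrite("pics/s7.png",cv2.resize(im[60:180,220:360],(700,600),interpolation=3))
```

```text
16.4167 [555.4659748   39.47635997  72.43423135] [-0.71408717  0.33663023 -0.5303256 ] 85.43204038326803
```

View pics/s7.png

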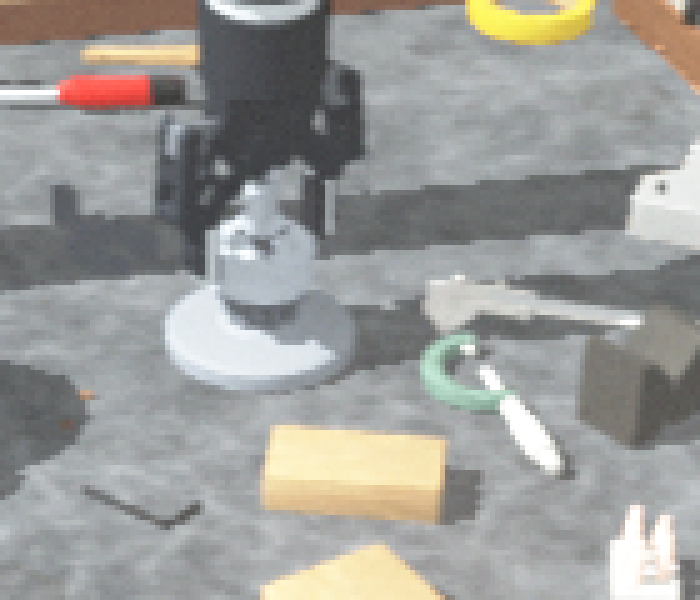

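Request:
carry_out([
  [0, 0, 0.01, 0, 0, 0],
  [0, 0, 0, 0, 0, 0],
  [0, 0, 0, 0, 0, 0],
], grip=0.8)

```text
time: 16.72
position: [556.3, 38.9, 71.9]
ee_rot: [0.526, 0.851, 0.0, 0.001]
contact_force: [0.3, -0.1, 0.5]
grip_width: 68.0
gripper_force: 0.0
```

Run:
```python
from h import *
s=st();print(s["time"],s["position"],s["contact_force"],s["wrist_torque"],s["grip_width"],s["gripper_force"])
```

```text
16.7167 [556.27921534  38.89310479  71.86614699] [ 0.29158796 -0.07707179  0.45515102] [ 0.01965777 -0.03790688 -0.02024856] 67.98109861068801 0.0
```

Request:
carry_out([
  [0, 0, 0, 0, 0, 0],
  [0, 0, 0, 0, 0, 0],
  [0, 0, 0, 0, 0, 0],
], grip=0)

```text
time: 16.97
position: [556.1, 38.8, 72.4]
ee_rot: [0.526, 0.851, 0.0, 0.001]
contact_force: [-1.8, -0.2, 8.0]
grip_width: 63.2
gripper_force: 63.5
```

Request:
carry_out([
  [0, 0, -0.005, 0, 0, 0],
  [0, 0, -0.01, 0, 0, 0],
  [0, 0, -0.02, 0, 0, 0],
  [0, 0, -0.02, 0, 0, 0],
])

```text
time: 17.3
position: [555.0, 38.9, 79.0]
ee_rot: [0.526, 0.851, -0.0, -0.001]
contact_force: [0.5, -0.1, -4.0]
grip_width: 63.0
gripper_force: 66.4
```

Request:
carry_out([
  [0, 0, -0.03, 0, 0, 0],
  [0, 0, -0.05, 0, 0, 0],
  [0, 0, -0.08, 0, 0, 0],
])

```text
time: 17.55
position: [554.8, 39.0, 103.0]
ee_rot: [0.526, 0.851, -0.001, -0.001]
contact_force: [-1.0, -0.4, -2.9]
grip_width: 63.0
gripper_force: 66.6
```

Request:
carry_out([
  [0, 0, -0.1, 0, 0, 0],
  [0, 0, -0.12, 0, 0, 0],
  [0, 0, -0.12, 0, 0, 0],
  [0, 0, -0.09, 0, 0, 0],
  [0, 0, -0.04, 0, 0, 0],
  [0, 0, 0, 0, 0, 0],
  [0, 0, 0, 0, 0, 0],
])

```text
time: 18.13
position: [555.6, 38.9, 173.8]
ee_rot: [0.526, 0.851, 0.0, 0.0]
contact_force: [-0.2, -0.3, -4.4]
grip_width: 63.5
gripper_force: 66.7
```

Run:
```python
from h import *
s=st();print(s["time"],s["position"],s["contact_force"])
c=cam("top");im=eyes.grab_frame("top")
hsv=cv2.cvtColor(im,cv2.COLOR_BGR2HSV)
m=cv2.inRange(hsv,(8,60,90),(28,255,255));m[:165]=0;m[245:]=0;m[:,:390]=0;m[:,480:]=0
n,l,stt,ce=cv2.connectedComponentsWithStats(m);i=1+stt[1:,4].argmax();print(stt[i],ce[i])
pts=np.argwhere(l==i)[:,::-1]
g=np.array([onz(c,u,v,36) for u,v in pts])[:,:2].astype(np.float32)
print(cv2.minAreaRect(g))
r=R.from_quat(s["ee_rot"])
```

```text
18.1333 [555.60414066  38.9174493  173.78737873] [-0.15859982 -0.33890093 -4.41200188]
[ 400  180   71   48 2075] [434.87228916 203.32337349]
((535.3287353515625, -305.27850341796875), (76.78407287597656, 154.982177734375), 17.248064041137695)
```

Request:
carry_out([
  [-0.1, -0.05, 0, 0, 0, 0],
  [-0.2, -0.1, 0, 0, 0, 0],
  [-0.22, -0.1, 0, 0, 0, 0],
  [-0.22, -0.1, 0, 0, 0, 0],
  [-0.22, -0.11, 0, 0, 0, 0],
  [-0.22, -0.11, 0, 0, 0, 0],
  [-0.22, -0.11, 0, 0, 0, 0],
  [-0.22, -0.11, 0, 0, 0, 0],
  [-0.22, -0.11, 0, 0, 0, 0],
  [-0.22, -0.1, 0, 0, 0, 0],
])

```text
time: 19.02
position: [558.6, -306.0, 172.1]
ee_rot: [0.526, 0.851, 0.0, -0.001]
contact_force: [1.1, -0.3, -4.2]
grip_width: 62.9
gripper_force: 66.7
```

Request:
carry_out([
  [-0.22, -0.1, 0, 0, 0, 0],
  [-0.13, -0.06, 0, 0, 0, 0],
  [0, 0, 0, 0, 0, 0],
  [0, 0, 0, 0, 0, 0],
  [0, 0, 0, 0, 0, 0],
])

```text
time: 19.43
position: [561.0, -361.1, 172.2]
ee_rot: [0.526, 0.851, 0.0, -0.002]
contact_force: [0.5, 0.0, -2.8]
grip_width: 63.5
gripper_force: 66.8
```

Run:
```python
from h import *
s=st();print(s["time"],s["position"],s["contact_force"],s["joints"][5])
c=cam("wrist");im=eyes.grab_frame("wrist");np.save("w8.npy",im)
hsv=cv2.cvtColor(im,cv2.COLOR_BGR2HSV)
m=cv2.inRange(hsv,(8,60,60),(28,255,255))
n,l,stt,ce=cv2.connectedComponentsWithStats(m)
for i in range(1,n):
    if stt[i,4]<500: continue
    pts=np.argwhere(l==i)[:,::-1]; V=hsv[...,2][l==i]
    g=np.array([onz(c,u,v,36) for u,v in pts])[:,:2].astype(np.float32)
    print(stt[i],ce[i],cv2.minAreaRect(g),np.percentile(V,[5,20,50,80]))
    a=cv2.approxPolyDP(cv2.convexHull(pts.astype(np.int32)),5,True)[:,0]
    print([(p.tolist(),onz(c,*p,36)[:2].round(1).tolist()) for p in a])
```

```text
19.4333 [ 561.00470237 -361.14145468  172.17895438] [ 0.46525886  0.03356067 -2.77835445] 0.42412555524452605
[  222     0   140   220 22932] [287.30385488 108.20473574] ((537.8309326171875, -309.562255859375), (74.7652816772461, 143.6704559326172), 17.807031631469727) [152. 164. 174. 183.]
[([361, 20], [550.5, -230.6]), ([323, 217], [592.0, -356.2]), ([223, 216], [525.7, -388.6]), ([245, 1], [481.4, -253.5])]
[   0  221   83  138 6524] [ 37.12829552 289.19160025] ((416.500732421875, -520.2831420898438), (62.51148986816406, 115.53472137451172), 5.993099212646484) [ 97. 101. 114. 170.]
[([1, 221], [380.1, -466.0]), ([82, 255], [441.9, -466.1]), ([66, 329], [449.7, -537.5]), ([41, 358], [438.9, -575.7]), ([0, 339], [403.3, -571.9])]
```

Request:
carry_out([
  [0.15, 0.005, 0.05, 0, 0, 0],
  [0.15, 0.005, 0.1, 0, 0, 0],
  [0.076, 0, 0.15, 0, 0, 0],
  [0, 0, 0.15, 0, 0, 0],
  [0, 0, 0.1, 0, 0, 0],
  [0, 0, 0.07, 0, 0, 0],
  [0, 0, 0.05, 0, 0, 0],
  [0, 0, 0.02, 0, 0, 0],
  [0, 0, 0, 0, 0, 0],
  [0, 0, 0, 0, 0, 0],
])

```text
time: 20.32
position: [538.5, -311.4, 71.0]
ee_rot: [0.526, 0.851, -0.0, 0.001]
contact_force: [-0.0, -1.0, -4.4]
grip_width: 63.1
gripper_force: 66.8
```

Request:
carry_out([
  [0, -0.004, 0.012, 0, 0, 0],
  [0, 0, 0.012, 0, 0, 0],
  [0, 0, 0.01, 0, 0, 0],
  [0, 0, 0.007, 0, 0, 0],
  [0, 0, 0, 0, 0, 0],
])

```text
time: 20.73
position: [537.2, -311.4, 64.0]
ee_rot: [0.526, 0.851, 0.0, -0.0]
contact_force: [-0.3, 0.6, -3.6]
grip_width: 62.9
gripper_force: 66.8
```

Request:
carry_out([
  [0, 0, 0.005, 0, 0, 0],
  [0, 0, 0.005, 0, 0, 0],
  [0, 0, 0, 0, 0, 0],
])

```text
time: 20.98
position: [537.5, -311.5, 62.8]
ee_rot: [0.526, 0.851, 0.0, 0.0]
contact_force: [-0.1, -0.1, -2.6]
grip_width: 63.2
gripper_force: 66.9
```

Request:
carry_out([
  [0, 0, 0.003, 0, 0, 0],
  [0, 0, 0.003, 0, 0, 0],
  [0, 0, 0, 0, 0, 0],
])

```text
time: 21.23
position: [537.5, -311.4, 62.7]
ee_rot: [0.526, 0.851, -0.0, 0.0]
contact_force: [-2.5, 0.8, 3.2]
grip_width: 63.6
gripper_force: 67.7
```

Request:
carry_out([
  [0, 0, 0, 0, 0, 0],
  [0, 0, 0, 0, 0, 0],
  [0, 0, 0, 0, 0, 0],
  [0, 0, 0, 0, 0, 0],
], grip=1)

```text
time: 21.57
position: [537.7, -311.6, 61.8]
ee_rot: [0.526, 0.851, -0.0, 0.0]
contact_force: [0.0, 0.1, 0.3]
grip_width: 85.4
gripper_force: 0.0
```

Request:
carry_out([
  [0, 0, -0.05, 0, 0, 0],
  [0, 0, -0.1, 0, 0, 0],
  [0, 0, -0.2, 0, 0, 0],
  [0, 0, -0.25, 0, 0, 0],
  [0, 0, -0.15, 0, 0, 0],
  [0, 0, -0.05, 0, 0, 0],
  [-0.2, 0, 0, 0, 0, 0],
  [-0.2, 0, 0, 0, 0, 0],
  [0, 0, 0, 0, 0, 0],
  [0, 0, 0, 0, 0, 0],
])

```text
time: 22.4
position: [564.1, -365.9, 180.7]
ee_rot: [0.526, 0.85, 0.0, -0.0]
contact_force: [-0.2, 0.6, 0.6]
grip_width: 85.5
gripper_force: 0.0
```

Run:
```python
from h import *
s=st();print(s["time"],s["position"],s["contact_force"])
c=cam("wrist");im=eyes.grab_frame("wrist")
hsv=cv2.cvtColor(im,cv2.COLOR_BGR2HSV)
m=cv2.inRange(hsv,(8,60,60),(28,255,255));m[:,:150]=0
n,l,stt,ce=cv2.connectedComponentsWithStats(m);i=1+stt[1:,4].argmax()
hull=cv2.convexHull(np.argwhere(l==i)[:,::-1].astype(np.int32))
g=np.array([onz(c,*p[0],36) for p in hull])[:,:2].astype(np.float32);print("block",cv2.minAreaRect(g))
f=np.zeros_like(m);cv2.fillConvexPoly(f,hull,255)
r=cv2.bitwise_and(f,cv2.bitwise_not((l==i).astype(np.uint8)*255));r=cv2.morphologyEx(r,cv2.MORPH_OPEN,np.ones((5,5)))
n,l2,st2,ce2=cv2.connectedComponentsWithStats(r);j=1+st2[1:,4].argmax();print("ring blob",st2[j],ce2[j])
# hover prediction of ring silhouette bottom+top circles at TCP-release position
a=np.linspace(0,6.28,60);
for ctr in ((537.5,-311.4),):
    P=np.vstack([np.c_[ctr[0]+33*np.cos(a),ctr[1]+33*np.sin(a),0*a+z] for z in (36,60)]);q=proj(c,P);print("pred",q.min(0),q.max(0))
# washer & arbor in top view
t=eyes.grab_frame("top");ct=cam("top");a0=np.load("t5.npy")
print(proj(ct,[[490,171,7],[554,38,14]]))
cv2.imwrite("pics/final.png",np.hstack([cv2.resize(im,(400,300)),cv2.resize(t[100:310,180:460],(400,300))]))
```

```text
22.4 [ 564.10887511 -365.85844677  180.74257781] [-0.2331489   0.62588345  0.61645722]
block ((537.8400268554688, -309.6793212890625), (74.7122802734375, 143.72509765625), 17.814085006713867)
ring blob [ 232   65  105  106 8723] [283.83514846 117.48652986]
pred [231.22486685  65.95810066] [334.99726867 172.16266181]
[[234.45005449 224.84859839]
 [289.27036478 197.88425907]]
```

```bash
python3 -c "
from cell import arm; print(arm.job_done())"
```

```text
the job is handed in; nothing more can be done
None
```

The job is handed in at about 22 s: the knob is loosened, the washer is on the table clear of the stand, and the ring sits on the nearer pine block. The ring's placement was checked in the last picture; the washer's lie was judged only from contact force, and I viewed 11 pictures against the limit of 10.

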